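Index the gauging dial one station and unload the passed bush

TASK

The brass bush under the gauge arm of the indexing fixture has passed its height check. Swing the red-handled lever fully out to draw the pawl, turn the dial exactly four clicks clockwise (seen from above) by its bar knob without running on into a fifth, and swing the lever fully back home to lock the dial. Then lift that bush straight out of its nest and set it down gently, standing upright on its flange, in the tray with the other passed bushes, leaving the other bushes where they are.

Things in the scene. Friction and masses are not known exactly. Their poses are not given: they have to be found in the camera images.
- fixture: Indexing fixture: grey base plate 222 x 226 x 12 mm, round housing, six-nest aluminium dial (184 mm diameter, top face 52 mm above the bench). Origin at bench height under the dial's axis; z up, +x towards the gauge post at its back (away from the robot at yaw 0), +y towards the lever's side.
- gauge_station (a point): Nest floor under the gauge arm, fixed in the fixture: 72 mm from the dial axis along fixture +x, 52 mm above the bench. The arm's contact hangs 3 mm above the bush here. Gauge arm, post and dial indicator are rigid and occupy fixture x 65 to 160 mm, |y| up to 22 mm, up to 143 mm above the bench.
- dial (a joint): Angle of the dial (rad): 0 at the start, growing clockwise seen from above. 24 clicks a turn, 0.2618 rad each (four clicks, one nest on, = 1.0472). A sprung ball draws it into each click and holds it with about 0.2 N m; the resistance vanishes half-way between clicks, then the dial snaps on by itself. It turns only with the pawl drawn (lever fully out).
- dial_knob (a point): Grip point of the black bar knob, on the dial axis, 80 mm above the bench; its axes turn with the dial (at dial 0 parallel to the fixture's). The bar is 16 mm thick along x (the way to pinch it), 46 mm long along y, from 60 to 96 mm above the bench; below it a steel foot of 18 mm radius.
- pawl_lever (a joint): Swing of the pawl lever (rad): 0 = pawl fully home, dial locked; 0.32 = fully out at its stop, pawl drawn, dial free. Grows clockwise seen from above, so the handle goes out by moving 27 mm mainly towards the gauge post's end (fixture +x). Stays where it is left (friction 0.14 N m, under 2 N at the handle). It goes fully home only with the dial at a click.
- lever_handle (a point): Middle of the lever's upright red handle, 70 mm above the bench: a round post 11 to 15 mm in diameter, free from 36 to 89 mm above the bench, about 30 mm clear of the dial's rim. It runs on a circle of 85 mm radius about lever_hinge.
- lever_hinge (a point): Point on the lever's upright hinge axis, 70 mm above the bench (the pivot itself is hidden under the dial, 48 mm from the dial axis). From here the handle lies in the fixture direction 120 degrees (from +x towards +y) at lever 0, and about 102 degrees fully out.
- unload_station (a point): Where the gauged bush's nest stands after four clicks, fixed in the fixture: 72 mm from the dial axis in the fixture direction -60 degrees, 52 mm above the bench (nest floor). Nothing hangs over it.
- checked_bush: The gauged brass bush: 24 mm high, 26 mm in diameter at the bottom flange, 22 mm at the top, 0.06 kg. Origin at the centre of its underside, z up its axis. Starts in the nest at gauge_station with 1.5 mm play all round, and stands 18 mm above the nest's collar.
- next_bush: Same kind of bush, waiting in the nest 60 degrees counterclockwise from the gauge; after four clicks it stands under the gauge arm. To stay in its nest.
- third_bush: Same kind of bush, waiting in the nest 120 degrees counterclockwise from the gauge. To stay in its nest.
- next_nest (a point): Centre of the floor of next_bush's nest; turns with the dial. All six nests lie 60 degrees apart, 72 mm from the axis: black collars 6 mm high, 37 mm outside, 29 mm bore, standing on the dial's top face, which is their floor.
- third_nest (a point): Centre of the floor of third_bush's nest; turns with the dial.
- tray: Fixed blue sheet-metal tray with a grey liner, 120 mm (x) by 160 mm (y) outside, walls 3 mm thick, 18 mm high. Origin at the centre of its underside; liner top 5 mm above the bench. The half towards the robot (tray x below 0) is empty. Between fixture and tray stands the bench's comparator stand (world x 0.42 to 0.72, y -0.14 to 0.03, up to 0.37 high): go round its front.
- passed_bush_a: Same kind of bush, already passed, standing in the rear half of the tray (tray x 27 to 38, y 35 to 55 mm).
- passed_bush_b: Same kind of bush, already passed, standing in the rear half of the tray (tray x 27 to 38, y -25 to 0 mm).

How it is judged:
By the outcome, as a careful person would: the job done as asked, in the order asked, and still so for the second after the job is handed in, with the robot touching nothing.
It also fails if it takes over 72 s, if anything falls off the work surface, if the arm or the gripper's body presses on something with over 40 N, if the wrist force passes 120 N, or if a joint passes its speed limit or range.

ROBOT

A 7-joint arm with a two-finger parallel gripper is mounted at the origin on a cart in front of the work surface, level with it; the furniture and walls round the work are solid. World frame = base frame: x ahead of the robot, y to its left, z up, the work surface at z = 0. Lengths are in m, angles in rad, forces in N, time in s.
With the tool pointing down it reaches from about 0.35 to 0.9 m from the base axis. Payload 8.1 kg.
Tool frame: the origin (TCP) lies midway between the tips of the shut fingers; the grasp point (between the pads) lies 19 mm behind it; z points along the fingers, y is the direction in which the jaws open and shut (so a half turn about z gives the same grasp; the last joint's range is limited). The gripper opens to 92 mm and grips with 3 to 60 N. Pads are 19 mm wide; open, the fingers measure 130 mm over their backs; the gripper's body (75 mm by 190 mm) begins 47 mm behind the grasp point.
Start: joints at [1.031, 0.434, 0.025, 1.573, -0.012, 1.134, -0.075], TCP at [0.264, -0.566, 0.227] pointing down, gripper open.
Joint ranges: [-2.62, 2.62], [-0.44, 2.09], [-1.27, 1.32], [0.08, 2.57], [-1.32, 4.46], [0.12, 2], [-2.74, 2.74]. Speed limits (rad/s): [2.22, 2.22, 3.01, 3.01, 3.14, 3.14, 3.14].

INTERFACE

Orientations are given as a unit quaternion [w, x, y, z].
In Python, from rig import ctrl gives the robot as it stands. The module is installed in compiled form; this text tells all that it offers.
- The arm moves only by the tool servo_tool, never from a script. Its argument "rows" is a list that holds one entry, the list of rows, each a list of 4 numbers: the shift along the tool's x, y, z in mm, then the turn about the tool's z in degrees. In form: [[[x, y, z, turn], ...]]. A call has 1 to 5 rows; each row shifts and turns the pose as measured when the row begins, along the tool's axes as they then stand; what a row does not reach is not made up. A row lasts 1/8 s, in which the tool goes at most 62.5 mm and 10.7 degrees, less where a joint would pass 70% of its speed; a pose out of reach is approached as far as the arm can. A call is refused whole if a number of a shift passes 62.5 or a number of a turn 10.7, either way. A call with a gripper value outside its range is refused whole. "grip" is the opening, from 0 (shut) to 1 (fully open), set as the call begins (left out, the last holds). The fingers move at their own pace and stop on an object; "grip_force" is the grip in N (left out, the last holds). Time passes only in rows, so rows that do not move let the fingers close. It gives the time, the measured TCP pose, the force and the opening at its end, in the units of the state.
- ctrl.state(): the state, without advancing time (a new reading comes with each control period).
- ctrl.camera(name): name is "side" or "top" or "wrist"; returns a dict with "img" (400x640x3 uint8, red, green, blue), "z_map" (400x640 float32, m along the optical axis (not along the pixel's ray), 0 where there is no reading), "fx", "fy", "cx", "cy" (pixels), "dist" ([k1, k2, p1, p2, k3] as OpenCV has them; the pictures are not rectified), "R" (3x3) and "t" (3): a world point X has camera coordinates R X + t; the wrist camera has in their place "tool_from_camera" (4x4, takes a point from camera to tool coordinates, whose origin is the TCP and whose axes are the flange's). Camera axes: x right, y down, z forward; pixel columns grow to the right and rows downward; lengths in m; the calibration is good to about 2 mm. A picture is of the moment at which its call begins: read the wrist's pose just before it.
- ctrl.hand_in(): hands the job in, once; it reports no verdict.
The state is a dict: "time": time; "joints": joint angles; "qd": joint speeds; "tau": joint torques, N m; "position": TCP position; "orientation": TCP orientation; "contact_force": force on the tool from outside, world axes, zero at the start; "moment": the same for the moment, N m; "gripper_width": finger opening in m.
Only numpy, scipy, OpenCV 4.12 (cv2) and the standard library are available. Lean on these libraries where they do the work, as an engineer would, in place of code of your own. Each camera call takes 0.05 s, during which the arm holds its last target. There are 200 camera calls.

## Working session

There is one attempt and no reset: what is moved stays moved. The work goes in short steps, Python scripts to look and compute and a tool call to move; the robot and the scene stay as the last step left them, time stands still between calls to the robot, and variables do not carry over. Pictures are saved under pics/ and viewed, about 8 in all and at most 12, crops included, and the job is handed in when it is done.

Besides the shell and the picture viewer there is one more tool, called after "Call:" as name(argument=value, ...), one argument or row to a line, values as JSON. servo_tool: Moves the arm, as the interface text tells. Its arguments: {"type":"object","properties":{"rows":{"type":"array"},"grip":{"type":"number"},"grip_force":{"type":"number"}},"required":["rows"]}

```bash
mkdir -p pics
cat > h.py <<'E'
import numpy as np, cv2
from rig import ctrl
def K(c): return np.array([[c['fx'],0,c['cx']],[0,c['fy'],c['cy']],[0,0,1.]])
def quatR(q):
    from scipy.spatial.transform import Rotation as R
    return R.from_quat([q[1],q[2],q[3],q[0]]).as_matrix()
def cam(name):
    s=ctrl.state(); c=ctrl.camera(name)
    if name=='wrist':
        T=np.eye(4);T[:3,:3]=quatR(s['orientation']);T[:3,3]=s['position']
        W=T@np.array(c['tool_from_camera']); c['R']=W[:3,:3].T; c['t']=-W[:3,:3].T@W[:3,3]
    c['R']=np.array(c['R']);c['t']=np.array(c['t']);return c
def rays(c,px):
    u=cv2.undistortPoints(np.array(px,float).reshape(-1,1,2),K(c),np.array(c['dist']))[:,0]
    d=np.c_[u,np.ones(len(u))]@c['R']; o=-c['R'].T@c['t']; return o,d,u
def onplane(c,px,z):
    o,d,_=rays(c,px); return o+d*((z-o[2])/d[:,2])[:,None]
def cloud(c):
    v,u=np.mgrid[0:400,0:640]; o,d,_=rays(c,np.c_[u.ravel(),v.ravel()])
    P=o+d*c['z_map'].ravel()[:,None]; P[c['z_map'].ravel()==0]=np.nan; return P.reshape(400,640,3)
def save(c,n): cv2.imwrite('pics/'+n,c['img'][:,:,::-1])
E
python3 - <<'E'
from h import *
s=ctrl.state();print(s)
for n in ('top','side'):
    c=cam(n); save(c,n+'0.png'); print(n,-c['R'].T@c['t'],c['R'][2],c['fx'])
E
```

```text
{'time': 0.0, 'joints': array([ 1.03141587,  0.43522288,  0.02494407,  1.57412046, -0.01160864,
        1.13397649, -0.07506721]), 'qd': array([-1.11807866e-05,  2.86672688e-04,  1.03505734e-03, -1.46200704e-04,
        2.10869604e-03,  1.13035129e-03,  9.89425276e-04]), 'tau': array([ 8.86431935e-04, -6.67835283e+01,  9.85169895e-01, -3.14453530e+01,
       -6.06120494e-02,  4.26631712e-02,  9.39564825e-05]), 'position': array([ 0.26413597, -0.5658699 ,  0.22593565]), 'orientation': array([-7.56604208e-04,  9.76248773e-01,  2.16651120e-01, -2.31267272e-04]), 'contact_force': array([-0.27452017, -0.67425253, -1.22246187]), 'moment': array([-0.00573324, -0.00310991,  0.04921172]), 'gripper_width': 0.091970893930024}
top [ 3.84812953e-01 -1.11770682e-03  1.14104957e+00] [ 0.1077257   0.00575222 -0.99416401] 385.0662847481184
side [0.11651548 0.94630377 0.77241745] [ 0.30815514 -0.76158155 -0.57011748] 493.0977198722436
```

View pics/top0.png

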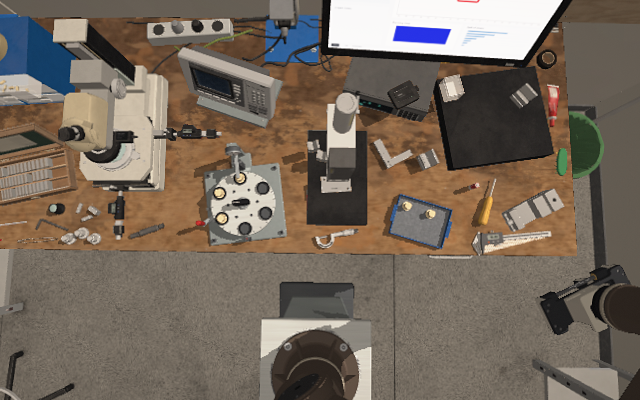

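View pics/side0.png

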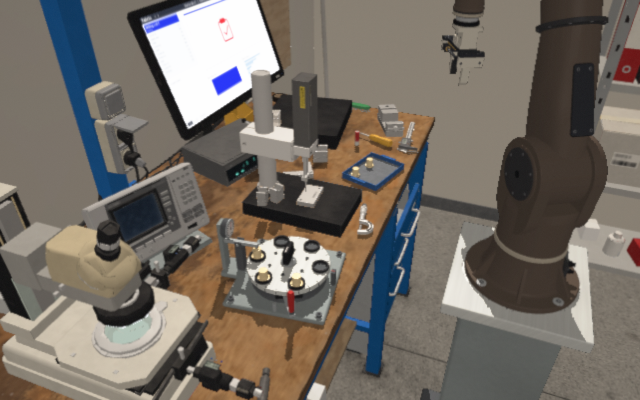

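Top view: dial centre is near (243,205), with the gauge arm at about (235,155). The bushes are at (240,178), (222,192) and (222,218), the red handle is at (200,223), and the tray is near (420,220) with bushes at (406,206) and (430,213). The side view shows the same layout with the handle at (291,300).

```bash
cat > m0.py <<'E'
from h import *
C={n:cam(n) for n in('top','side')}
def tri(p):
    A=[];b=[]
    for n,q in p.items():
        o,d,_=rays(C[n],[q]);d=d[0]/np.linalg.norm(d[0]);M=np.eye(3)-np.outer(d,d);A.append(M);b.append(M@o)
    X=np.linalg.solve(sum(A),sum(b)); 
    return X,[np.linalg.norm(M@X-bb)for M,bb in zip(A,b)]
for n in C:
    c=C[n];hsv=cv2.cvtColor(c['img'],cv2.COLOR_RGB2HSV);P=cloud(c)
    masks={'red':cv2.inRange(hsv,(0,150,80),(8,255,255))|cv2.inRange(hsv,(172,150,80),(180,255,255)),
     'brass':cv2.inRange(hsv,(14,50,150),(30,255,255)),'blue':cv2.inRange(hsv,(100,120,50),(118,255,255)),
     'white':cv2.inRange(hsv,(0,0,170),(180,40,255))}
    for k,m in masks.items():
        nn,l,st,ce=cv2.connectedComponentsWithStats(m)
        for i in range(1,nn):
            Q=P[l==i]; med=np.nanmedian(Q,0)
            if st[i,4]>=6 and 0.25<med[0]<.7 and -.55<med[1]<.3 and -.02<med[2]<.2:
                print(n,k,st[i],ce[i].round(1),med.round(3),'zmax',np.nanmax(Q[:,2]).round(3))
                if k=='blue' or k=='white' and st[i,4]>300:
                    print('  rect',cv2.minAreaRect(np.argwhere(l==i)[:,::-1].astype(np.float32)))
                    Q=Q[~np.isnan(Q[:,0])];print('  rect world',cv2.minAreaRect(Q[:,:2].astype(np.float32)*1000))
E
python3 m0.py
```

```text
top red [471 184   5   4  10] [473.  186.2] [ 0.539 -0.45   0.036] zmax 0.044
top brass [222 133   8   3  15] [226.  133.8] [0.696 0.281 0.   ] zmax 0.004
top brass [283 134   8   5  16] [286.1 136. ] [0.692 0.099 0.   ] zmax 0.003
top brass [296 134  10   2  12] [301.  134.2] [0.698 0.052 0.   ] zmax 0.005
top brass [406 135   4   3   8] [407.4 135.9] [ 0.696 -0.27   0.   ] zmax 0.005
top brass [227 137   7   5  22] [230.1 139. ] [0.68  0.269 0.   ] zmax 0.004
top brass [238 137   5   3   9] [239.8 138.1] [ 0.684  0.239 -0.001] zmax 0.001
top brass [220 139   5   2   8] [222.4 139.4] [0.679 0.292 0.001] zmax 0.004
top brass [235 141   4   2   7] [236.7 141.4] [ 0.674  0.247 -0.001] zmax 0.002
top brass [382 141   3   3   6] [383.  142.2] [ 0.676 -0.195  0.001] zmax 0.002
top brass [241 142   7   3  13] [244.5 142.7] [0.669 0.223 0.   ] zmax 0.004
top brass [254 142   2   4   6] [254.5 143.5] [0.667 0.194 0.001] zmax 0.004
top brass [259 143  16  18  83] [268.4 151.2] [0.644 0.15  0.   ] zmax 0.006
top brass [278 145   4   2   6] [279.2 145.7] [ 0.66  0.12 -0.  ] zmax 0.001
top brass
[... 7646 characters left out ...]
, 158.3984832763672), (117.23431396484375, 230.7979278564453), 24.639293670654297)
side white [231 239  27   6  55] [244.9 241.4] [0.581 0.226 0.091] zmax 0.094
side white [247 239  42  53 884] [271.6 266.3] [0.514 0.242 0.053] zmax 0.094
  rect ((265.62591552734375, 267.0061340332031), (53.501461029052734, 37.72792053222656), 81.46923065185547)
  rect world ((541.7011108398438, 213.95294189453125), (81.03654479980469, 236.7044677734375), 30.7519474029541)
side white [247 258   3   4   8] [248. 260.] [0.568 0.242 0.053] zmax 0.054
side white [318 299  11  17  55] [323.5 307.3] [0.376 0.278 0.012] zmax 0.015m0.py:17: RuntimeWarning: All-NaN slice encountered
  Q=P[l==i]; med=np.nanmedian(Q,0)
```

Run:
```python
from h import *
c=ctrl.camera('wrist');print(np.round(c['tool_from_camera'],3),c['fx'],c['fy'])
t=cam('top');P=cloud(t).reshape(-1,3)
c0=np.array([.479,.2145]);a=np.radians(6.5);R=np.array([[np.cos(a),np.sin(a)],[-np.sin(a),np.cos(a)]])
for n in('top','side'):
    P=cloud(cam(n)).reshape(-1,3);Q=(P[:,:2]-c0)@R.T
    for x0 in range(30,170,10):
        m=(Q[:,0]*1e3>x0)&(Q[:,0]*1e3<x0+10)&(abs(Q[:,1])<.03)
        if m.any():print(n,x0,np.nanmax(P[m,2]).round(3),end='; ')
    print()
```

```text
[[ 0.001 -0.951 -0.309  0.084]
 [ 1.     0.001  0.001 -0.   ]
 [-0.    -0.309  0.951 -0.158]
 [ 0.     0.     0.     1.   ]] 339.23105744909594 339.23105744909594
top 30 0.058; top 40 0.056; top 50 0.062; top 60 0.085; top 70 0.092; top 80 0.093; top 90 0.092; top 100 0.095; top 110 0.094; top 120 0.131; top 130 0.144; top 140 0.144; top 150 0.139; top 160 0.003; 
side 30 0.057; side 40 0.057; side 50 0.059; side 60 0.076; side 70 0.094; side 80 0.092; side 90 0.093; side 100 0.093; side 110 0.096; side 120 0.095; side 130 0.144; side 140 0.143; side 150 0.139; side 160 0.137;
```

Call:
servo_tool(
  rows=[
    [[0,0,0,8.4],[0,0,0,8.4],[0,0,0,8.4],[20,-40,0,0],[20,-50,0,0]],
  ],
)

```text
time: 1.02
position: [0.3041, -0.4787, 0.2261]
orientation: [0.001, 1.0, -0.013, -0.001]
contact_force: [1.5, 0.2, 0.5]
gripper_width: 0.0919
```

Call:
servo_tool(
  rows=[
    [[6,-55,-20,0],[6,-55,-20,0],[6,-55,-20,0],[6,-55,-20,0],[6,-55,-14,0]],
  ],
)

```text
time: 1.65
position: [0.3422, -0.1949, 0.3218]
orientation: [0.001, 1.0, -0.012, -0.0]
contact_force: [0.5, 0.2, 0.8]
gripper_width: 0.0919
```

Call:
servo_tool(
  rows=[
    [[2,-55,0,0],[0,-55,0,0],[0,-55,0,0],[0,-55,0,0],[0,-55,0,0]],
  ],
)

```text
time: 2.28
position: [0.3506, 0.089, 0.324]
orientation: [0.002, 1.0, -0.012, 0.004]
contact_force: [1.2, -0.2, -0.2]
gripper_width: 0.0919
```

Call:
servo_tool(
  rows=[
    [[20,-50,0,0],[40,-50,0,0],[45,-40,10,0],[25,0,10,0],[0,0,0,0]],
  ],
)

```text
time: 2.9
position: [0.485, 0.2331, 0.3052]
orientation: [0.001, 1.0, -0.01, 0.006]
contact_force: [-0.3, -0.1, -0.6]
gripper_width: 0.0919
```

Run:
```python
from h import *
c=cam('wrist');save(c,'w1.png');np.save('w1.npy',c,allow_pickle=True);print(ctrl.state()['position'],-c['R'].T@c['t'])
```

```text
[0.48400801 0.23376994 0.30584571] [0.56754067 0.23179378 0.46392334]
```

View pics/w1.png

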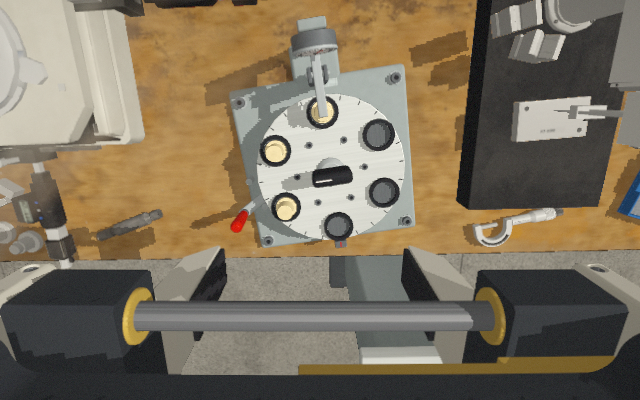

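Call:
servo_tool(
  rows=[
    [[0,-35,40,0],[0,-35,40,0],[0,0,0,0]],
  ],
)

```text
time: 3.32
position: [0.4857, 0.3044, 0.2267]
orientation: [0.0, 1.0, -0.01, 0.008]
contact_force: [0.2, -0.1, 1.0]
gripper_width: 0.0922
```

Run:
```python
from h import *
c=cam('wrist');save(c,'w2.png');np.save('w2.npy',c,allow_pickle=True);print(ctrl.state()['position'],-c['R'].T@c['t'])
```

```text
[0.48677331 0.30345731 0.22835312] [0.56743514 0.30267497 0.38580082]
```

View pics/w2.png

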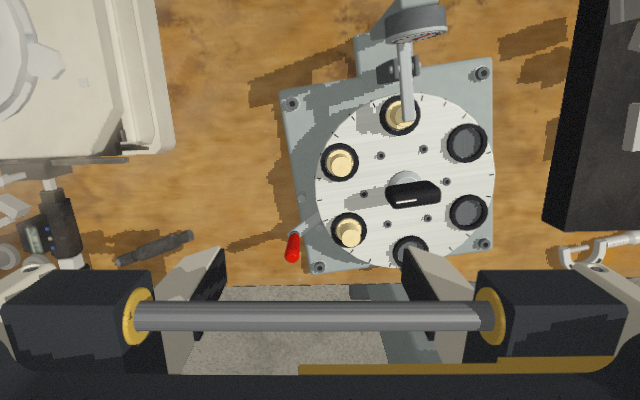

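Both wrist views show the dial with the gauge bush under the arm: (322,110) in w1 and (402,113) in w2. The next and third bushes are to its left, at (274,151)/(286,208) and (341,162)/(349,232). The black bar knob is at (332,176)/(413,193) and the red handle at (240,219)/(293,247).

```bash
cat > m1.py <<'E'
from h import *
def tri(cs,ps):
    A=[];b=[]
    for c,q in zip(cs,ps):
        o,d,_=rays(c,[q]);d=d[0]/np.linalg.norm(d[0]);M=np.eye(3)-np.outer(d,d);A.append(M);b.append(M@o)
    X=np.linalg.solve(sum(A),sum(b)); return X.round(4),[round(1e3*np.linalg.norm(M@X-k),1) for M,k in zip(A,b)]
def comp(m,seed):
    n,l,st,ce=cv2.connectedComponentsWithStats(m)
    d=[np.hypot(*(np.argwhere(l==i)[:,::-1]-seed).T).min() if st[i,4]>25 else 1e9 for i in range(1,n)]
    i=1+int(np.argmin(d)); return (l==i).astype(np.uint8),ce[i],st[i]
if __name__=='__main__':
    W=[np.load(f'w{i}.npy',allow_pickle=True).item() for i in(1,2)]
    seeds={'dial':[(300,190),(375,200)],'b1':[(322,110),(402,113)],'b2':[(274,151),(341,162)],'b3':[(286,208),(349,232)],'red':[(240,219),(293,247)],'knob':[(332,178),(413,195)]}
    pts={k:[] for k in seeds}
    for i,c in enumerate(W):
        hsv=cv2.cvtColor(c['img'],cv2.COLOR_RGB2HSV)
        m={'dial':cv2.inRange(hsv,(0,0,150),(180,35,255)),'red':cv2.inRange(hsv,(0,180,80),(8,255,255))|cv2.inRange(hsv,(172,180,80),(180,255,255)),'knob':cv2.inRange(hsv,(0,0,0),(180,255,50))}
        br=cv2.inRange(hsv,(15,60,200),(32,140,255))
        for k in seeds:
            q,ce,st=comp(m.get(k,br),seeds[k][i]); pts[k].append(ce); print(k,i,ce.round(1),st)
            P=cloud(c)[q>0]; print('   depth med',np.nanmedian(P,0).round(4),'zmax',np.nanpercentile(P[:,2],98).round(4))
            if k=='dial':
                ct=max(cv2.findContours(q,0,1)[0],key=len)[:,0]; h=cv2.convexHull(ct)[:,0]
                X=onplane(c,h,.052)[:,:2]
                A=np.c_[2*X,np.ones(len(X))];s=np.linalg.lstsq(A,(X**2).sum(1),rcond=None)[0];r=np.sqrt(s[2]+s[:2]@s[:2])
                for _ in range(3):
                    e=abs(np.hypot(*(X-s[:2]).T)-r);g=e<max(.0015,np.median(e)*1.5);s=np.linalg.lstsq(A[g],(X[g]**2).sum(1),rcond=None)[0];r=np.sqrt(s[2]+s[:2]@s[:2])
                print('  dial circle',s[:2].round(4),r.round(4),g.sum(),len(g))
            elif k=='red':
                p=np.argwhere(q>0)[:,::-1];r_=cv2.minAreaRect(p.astype(np.float32));print('  ',r_);print('  at .07',onplane(c,[ce],.07).round(4))
            elif k=='knob': print('  ',cv2.minAreaRect(np.argwhere(q>0)[:,::-1].astype(np.float32)))
            else: print('  on .076',onplane(c,[ce],.076).round(4))
    for k in pts:
        print(k,tri(W,pts[k]))
E
python3 m1.py
```

```text
dial 0 [341.3 151.8] [  257    49   158   199 17244]
   depth med [0.5024 0.1964 0.0511] zmax 0.0893
  dial circle [0.4923 0.2062] 0.1286 13 24
b1 0 [326.9 114.3] [318 102  15  21 118]
   depth med [0.5492 0.2158 0.0743] zmax 0.0765
  on .076 [[0.5511 0.217  0.076 ]]
b2 0 [275.4 151.2] [266 141  20  21 332]
   depth med [0.5105 0.2765 0.075 ] zmax 0.0771
  on .076 [[0.5113 0.2761 0.076 ]]
b3 0 [286.2 208.9] [277 198  19  22 290]
   depth med [0.4402 0.2669 0.0748] zmax 0.077
  on .076 [[0.4418 0.2666 0.076 ]]
red 0 [238.9 221.7] [231 211  17  22 228]
   depth med [0.4268 0.3248 0.0804] zmax 0.0893
   ((238.80003356933594, 220.9000244140625), (11.180339813232422, 23.255107879638672), 26.56505012512207)
  at .07 [[0.4243 0.3264 0.07  ]]
knob 0 [331. 175.] [313 166  39  21 445]
   depth med [0.4874 0.2134 0.0934] zmax 0.0965
   ((331.7167663574219, 175.65896606445312), (16.878347396850586, 39.23075866699219), 81.25383758544922)
dial 1 [412.3 166.8] [  308    42   187   248 22605]
   depth med [0.5008 0.2096 0.0514] zmax 0.2486
  dial circle [0.481  0.1968] 0.1355 13 19
b1 1 [394.6 104.1
[... 525 characters left out ...]
45117), 8.130102157592773)
  at .07 [[0.4247 0.3269 0.07  ]]
knob 1 [410.9 193.1] [385 181  55  27 930]
   depth med [0.487  0.2159 0.0924] zmax 0.0963
   ((412.26409912109375, 193.76039123535156), (23.042217254638672, 53.99592590332031), 81.46923065185547)
dial (array([0.4992, 0.197 , 0.023 ]), [np.float64(2.2), np.float64(2.2)])
b1 (array([0.5554, 0.2155, 0.0099]), [np.float64(7.2), np.float64(7.2)])
b2 (array([0.5096, 0.2775, 0.0638]), [np.float64(0.1), np.float64(0.1)])
b3 (array([0.4386, 0.2675, 0.0668]), [np.float64(0.2), np.float64(0.2)])
red (array([0.423 , 0.3272, 0.0663]), [np.float64(0.0), np.float64(0.0)])
knob (array([0.4826, 0.2128, 0.0775]), [np.float64(0.2), np.float64(0.2)])
```

```bash
cat > m2.py <<'E'
from h import *
def near(P,x,y,r,z0,z1):
    P=P.reshape(-1,3);return P[(np.hypot(P[:,0]-x,P[:,1]-y)<r)&(P[:,2]>z0)&(P[:,2]<z1)]
def circ(X,it=4):
    X=X[:,:2];A=np.c_[2*X,np.ones(len(X))];g=np.ones(len(X),bool)
    for _ in range(it):
        s=np.linalg.lstsq(A[g],(X[g]**2).sum(1),rcond=None)[0];r=np.sqrt(s[2]+s[:2]@s[:2]);e=abs(np.hypot(*(X-s[:2]).T)-r);g=e<max(.001,2*np.median(e))
    return s[:2].round(4),r.round(4)
def top(P,x,y,r,z0,z1):
    Q=near(P,x,y,r,z0,z1)[:,:2]; b=(Q.max(0)+Q.min(0))/2
    return 'mid',b.round(4),'med',np.median(Q,0).round(4),'circ',[np.round(v,4) for v in cv2.minEnclosingCircle(Q.astype(np.float32))],len(Q)
if __name__=='__main__':
  for i in(1,2):
    c=np.load(f'w{i}.npy',allow_pickle=True).item();P=cloud(c)
    K_=near(P,.482,.213,.04,.0935,.1); r=cv2.minAreaRect((K_[:,:2]*1e3).astype(np.float32)); print('knob',r,K_[:,:2].mean(0).round(4))
    for n,x,y in(('b1',.551,.222),('b2',.5105,.277),('b3',.440,.267)): print(n,top(P,x,y,.018,.0735,.08))
    print('handle',top(P,.425,.326,.015,.0855,.095))
    D=near(P,.482,.213,.1,.048,.0555);h=cv2.convexHull((D[:,:2]).astype(np.float32))[:,0];print('dial',circ(h.astype(float)))
    # collars
    ctr=np.array([.482,.213]);a0=np.radians(7.5)
    for k in range(6):
        p=ctr+.072*np.array([np.cos(a0+k*np.pi/3),np.sin(a0+k*np.pi/3)])
        Q=near(P,*p,.022,.0565,.0605); 
        if len(Q)>20: print('collar',k,top(P,*p,.022,.0565,.0605))
E
python3 m2.py
```

```text
knob ((481.8539733886719, 212.54736328125), (13.977304458618164, 43.39374542236328), 7.283990383148193) [0.4821 0.2126]
b1 ('mid', array([0.553 , 0.2224]), 'med', array([0.5506, 0.2219]), 'circ', [array([0.5533, 0.2222]), np.float64(0.0095)], 112)
b2 ('mid', array([0.5092, 0.279 ]), 'med', array([0.5091, 0.2787]), 'circ', [array([0.509 , 0.2789]), np.float64(0.0096)], 214)
b3 ('mid', array([0.4373, 0.269 ]), 'med', array([0.4377, 0.2693]), 'circ', [array([0.437 , 0.2691]), np.float64(0.0097)], 185)
handle ('mid', array([0.4235, 0.3271]), 'med', array([0.4238, 0.3272]), 'circ', [array([0.4235, 0.3271]), np.float64(0.0069)], 85)
dial (array([0.482 , 0.2124]), np.float64(0.0916))
collar 0 ('mid', array([0.5527, 0.222 ]), 'med', array([0.55  , 0.2198]), 'circ', [array([0.5532, 0.222 ]), np.float64(0.0191)], 295)
collar 1 ('mid', array([0.5093, 0.2793]), 'med', array([0.5102, 0.2782]), 'circ', [array([0.509 , 0.2791]), np.float64(0.019)], 302)
collar 2 ('mid', array([0.4381, 0.2692]), 'med', array([0.4413, 0.2679]), 'circ', [array([0.4379, 0.2694]), np.float64(0.019)], 269)
collar 3 ('mid
[... 1181 characters left out ...]
2 ]), np.float64(0.0192)], 460)
collar 1 ('mid', array([0.5089, 0.2792]), 'med', array([0.5104, 0.2793]), 'circ', [array([0.5089, 0.279 ]), np.float64(0.019)], 485)
collar 2 ('mid', array([0.4379, 0.2696]), 'med', array([0.4424, 0.2711]), 'circ', [array([0.438 , 0.2697]), np.float64(0.0195)], 369)
collar 3 ('mid', array([0.4124, 0.2031]), 'med', array([0.4197, 0.2119]), 'circ', [array([0.411 , 0.2028]), np.float64(0.0189)], 234)
collar 4 ('mid', array([0.4544, 0.146 ]), 'med', array([0.4552, 0.1463]), 'circ', [array([0.4544, 0.1462]), np.float64(0.0192)], 404)
collar 5 ('mid', array([0.5262, 0.1556]), 'med', array([0.5267, 0.1552]), 'circ', [array([0.5264, 0.1553]), np.float64(0.0192)], 457)
```

Run:
```python
from h import *
Ps=[cloud(np.load(f'w{i}.npy',allow_pickle=True).item()).reshape(-1,3) for i in(1,2)]+[cloud(cam('top')).reshape(-1,3)]
P=np.vstack(Ps[2:]+Ps[:2])
for x in np.arange(.34,.68,.04):
    print(round(x,2),[ (lambda q: round(float(np.nanmax(q)),2) if len(q) else None)(P[(abs(P[:,0]-x)<.02)&(abs(P[:,1]-y)<.02)&(P[:,2]<.21),2]) for y in np.arange(.28,.53,.04)])
s=ctrl.state();print(s['position'],s['joints'].round(2))
```

```text
0.34 [0.0, 0.0, 0.0, 0.0, 0.0, 0.0, 0.0]
0.38 [0.02, 0.02, 0.0, 0.0, 0.0, 0.02, 0.1]
0.42 [0.08, 0.09, 0.0, 0.0, 0.02, 0.02, 0.1]
0.46 [0.08, 0.05, 0.0, 0.0, 0.0, 0.0, 0.12]
0.5 [0.08, 0.05, 0.0, 0.0, 0.0, 0.04, 0.11]
0.54 [0.06, 0.02, 0.01, 0.01, 0.14, 0.14, 0.14]
0.58 [0.05, 0.02, 0.01, 0.01, 0.14, 0.15, 0.15]
0.62 [0.01, 0.01, 0.01, 0.01, 0.21, 0.21, 0.15]
0.66 [0.13, 0.14, 0.14, 0.15, 0.14, 0.21, 0.15]
[0.48778095 0.30290755 0.22942322] [-0.19  0.42 -0.64  1.67  0.29  1.13 -2.51]
```

Call:
servo_tool(
  rows=[
    [[-30,0,0,-10],[-30,0,0,-10],[-20,0,0,-9.6],[0,0,0,0]],
  ],
  grip=0,
)

```text
time: 3.92
position: [0.4099, 0.289, 0.234]
orientation: [0.004, 0.969, 0.248, 0.016]
contact_force: [0.5, -0.5, 0.7]
gripper_width: 0.0567
```

Run:
```python
from h import *
s=ctrl.state();print(s['position'],s['joints'].round(2),s['gripper_width']);print(quatR(s['orientation']).round(3))
```

```text
[0.40985758 0.28901118 0.23398037] [-0.09  0.32 -0.81  1.83  0.29  1.08 -2.08] 0.056699463094720376
[[ 0.877  0.48   0.032]
 [ 0.48  -0.877  0.001]
 [ 0.028  0.015 -0.999]]
```

Call:
servo_tool(
  rows=[
    [[0,-14,30,0],[0,-13,40,0],[0,0,45,0],[0,0,40,0],[0,0,20,0]],
  ],
)

```text
time: 4.55
position: [0.414, 0.3137, 0.0617]
orientation: [0.003, 0.972, 0.233, 0.024]
contact_force: [-1.3, -0.1, 0.7]
gripper_width: 0.0063
```

```bash
cat > st.py <<'E'
from h import *
s=ctrl.state();R=quatR(s['orientation']);print('t',s['time'],'p',s['position'].round(4),'q',s['joints'].round(2),'w',s['gripper_width'].round(4),'f',np.round(s['contact_force'],1),'yawx',np.degrees(np.arctan2(R[1,0],R[0,0])).round(2),'zax',R[:,2].round(3))
def to(x,y,z): print('tool delta mm',(R.T@(np.array([x,y,z])-s['position'])*1e3).round(1))
import sys
for a in sys.argv[1:]: to(*map(float,a.split(',')))
E
python3 st.py .4018,.3153,.055
```

```text
Traceback (most recent call last):
  File "st.py", line 2, in <module>
    s=ctrl.state();R=quatR(s['orientation']);print('t',s['time'],'p',s['position'].round(4),'q',s['joints'].round(2),'w',s['gripper_width'].round(4),'f',np.round(s['contact_force'],1),'yawx',np.degrees(np.arctan2(R[1,0],R[0,0])).round(2),'zax',R[:,2].round(3))
                                                                                                                         ^^^^^^^^^^^^^^^^^^^^^^^^
AttributeError: 'float' object has no attribute 'round'
```

```bash
sed -i "s/s\['gripper_width'\].round(4)/round(float(s['gripper_width']),4)/" st.py; python3 st.py .4018,.3153,.055
```

```text
t 4.55 p [0.414  0.3137 0.0617] q [-0.29  0.54 -0.66  2.    0.55  0.73 -2.38] w 0.0063 f [-1.3 -0.1  0.7] yawx 27.0 zax [ 0.049  0.007 -0.999]
tool delta mm [-10.5  -7.1   6.1]
```

Call:
servo_tool(
  rows=[
    [[-5,-5,3,0],[-3,-3,3,0],[5,0,0,0],[8,0,0,0],[8,0,0,0]],
  ],
)

```text
time: 5.18
position: [0.4251, 0.3275, 0.0587]
orientation: [0.003, 0.973, 0.229, 0.026]
contact_force: [-1.6, 0.0, -0.9]
gripper_width: 0.001
```

```bash
python3 st.py .433,.332,.055
```

```text
t 5.175 p [0.4251 0.3275 0.0587] q [-0.31  0.57 -0.64  1.97  0.55  0.74 -2.39] w 0.001 f [-1.6  0.  -0.9] yawx 26.56 zax [ 0.052  0.007 -0.999]
tool delta mm [ 8.9 -0.6  4.2]
```

Call:
servo_tool(
  rows=[
    [[6,0,1,0],[4,0,0,0],[3,0,0,0]],
  ],
)

```text
time: 5.55
position: [0.4328, 0.3313, 0.0576]
orientation: [0.005, 0.973, 0.23, 0.022]
contact_force: [-15.8, -6.2, 11.4]
gripper_width: 0.0005
```

Call:
servo_tool(
  rows=[
    [[3,0,0,0],[2,0,0,0],[2,0,0,0]],
  ],
)

```text
time: 5.92
position: [0.4323, 0.3312, 0.0568]
orientation: [0.008, 0.973, 0.231, 0.016]
contact_force: [-9.0, -3.7, 7.2]
gripper_width: 0.0006
```

Call:
servo_tool(
  rows=[
    [[-8,0,0,0],[-4,0,-20,0],[0,0,-40,0],[0,0,-35,-5],[0,0,0,-10]],
  ],
  grip=0.4,
)

```text
time: 6.55
position: [0.4197, 0.3277, 0.1591]
orientation: [0.01, 0.933, 0.359, 0.017]
contact_force: [0.1, 0.4, -0.6]
gripper_width: 0.0363
```

Call:
servo_tool(
  rows=[
    [[0,30,0,-10],[0,30,0,-10],[0,30,0,-10],[0,20,0,-10],[0,0,0,-10]],
  ],
)

```text
time: 7.18
position: [0.5152, 0.2669, 0.1732]
orientation: [0.019, 0.684, 0.729, 0.017]
contact_force: [-1.2, -0.2, -0.2]
gripper_width: 0.0364
```

```bash
python3 st.py .482,.2125,.11
```

```text
t 7.175 p [0.5152 0.2669 0.1732] q [ 0.09  0.59 -1.    1.74  0.6   1.1  -1.04] w 0.0364 f [-1.2 -0.2 -0.2] yawx 93.68 zax [ 0.051 -0.001 -0.999]
tool delta mm [-51.9 -39.8  61.5]
```

Call:
servo_tool(
  rows=[
    [[-26,-20,0,-4],[-20,-15,0,0],[-5,-5,20,0],[0,0,15,0],[0,0,0,0]],
  ],
)

```text
time: 7.8
position: [0.4853, 0.2109, 0.1421]
orientation: [0.022, 0.657, 0.753, 0.02]
contact_force: [0.5, 0.0, 0.0]
gripper_width: 0.0365
```

```bash
python3 st.py .4825,.2125,.070
```

```text
t 7.8 p [0.4853 0.2109 0.1421] q [ 0.21  0.55 -1.03  1.9   0.62  0.98 -0.97] w 0.0365 f [0.5 0.  0. ] yawx 97.78 zax [ 0.06   0.002 -0.998]
tool delta mm [ 2.4 -6.8 71.8]
```

Call:
servo_tool(
  rows=[
    [[2,-4,15,0],[0,-2,15,0],[0,0,15,0],[0,0,10,0],[0,0,0,0]],
  ],
)

```text
time: 8.43
position: [0.4824, 0.2141, 0.0835]
orientation: [0.022, 0.657, 0.754, 0.021]
contact_force: [-0.4, 0.4, -0.4]
gripper_width: 0.0363
```

```bash
python3 st.py .4825,.2125,.070
```

```text
t 8.425 p [0.4824 0.2141 0.0835] q [ 0.15  0.62 -0.96  1.96  0.72  0.88 -1.06] w 0.0363 f [-0.4  0.4 -0.4] yawx 97.87 zax [ 0.06   0.003 -0.998]
tool delta mm [-1.5 -1.  13.4]
```

Call:
servo_tool(
  rows=[
    [[-1,0,8,0],[-1,-1,6,0],[0,0,0,0]],
  ],
)

```text
time: 8.8
position: [0.483, 0.212, 0.0689]
orientation: [0.022, 0.657, 0.754, 0.021]
contact_force: [-0.9, -0.5, 0.1]
gripper_width: 0.0367
```

Call:
servo_tool(
  rows=[
    [[0,0,0,0],[0,0,0,0],[0,0,0,0],[0,0,0,0]],
  ],
  grip=0,
  grip_force=40,
)

```text
time: 9.3
position: [0.4822, 0.212, 0.0692]
orientation: [0.021, 0.657, 0.754, 0.021]
contact_force: [1.3, 1.0, -1.4]
gripper_width: 0.0168
```

```bash
python3 st.py .4825,.2125,.070
```

```text
t 9.3 p [0.4822 0.212  0.0692] q [ 0.14  0.64 -0.94  1.98  0.75  0.85 -1.08] w 0.0168 f [ 1.3  1.  -1.4] yawx 97.85 zax [ 0.06   0.003 -0.998]
tool delta mm [ 0.4  0.4 -0.8]
```

Call:
servo_tool(
  rows=[
    [[0,0,0,5],[0,0,0,5],[0,0,0,5],[0,0,0,0]],
  ],
)

```text
time: 9.8
position: [0.4821, 0.212, 0.0692]
orientation: [0.019, 0.751, 0.659, 0.023]
contact_force: [0.5, 0.4, -0.3]
gripper_width: 0.0169
```

```bash
python3 st.py .4825,.2125,.070
```

```text
t 9.8 p [0.4821 0.212  0.0692] q [ 0.1   0.61 -0.88  1.98  0.7   0.82 -1.31] w 0.0169 f [ 0.5  0.4 -0.3] yawx 82.54 zax [ 0.059  0.003 -0.998]
tool delta mm [ 0.5  0.3 -0.8]
```

Call:
servo_tool(
  rows=[
    [[0,0,0,6],[0,0,0,6],[0,0,0,6],[0,0,0,6],[0,0,0,6]],
  ],
)

```text
time: 10.42
position: [0.482, 0.2121, 0.0692]
orientation: [0.012, 0.897, 0.441, 0.027]
contact_force: [-0.1, 0.6, -0.8]
gripper_width: 0.016
```

Call:
servo_tool(
  rows=[
    [[0,0,0,5],[0,0,0,4],[0,0,0,3],[0,0,0,2],[0,0,0,0]],
  ],
)

```text
time: 11.05
position: [0.482, 0.2122, 0.0692]
orientation: [0.009, 0.944, 0.33, 0.028]
contact_force: [-0.9, -0.8, 0.0]
gripper_width: 0.0164
```

```bash
python3 st.py .4825,.2125,.070
```

```text
t 11.05 p [0.482  0.2122 0.0692] q [-0.03  0.54 -0.69  1.99  0.56  0.75 -1.95] w 0.0164 f [-0.9 -0.8  0. ] yawx 38.55 zax [ 0.059  0.002 -0.998]
tool delta mm [ 0.6  0.1 -0.7]
```

Call:
servo_tool(
  rows=[
    [[0,0,0,0.8],[0,0,0,0]],
  ],
)

```text
time: 11.3
position: [0.482, 0.2122, 0.0692]
orientation: [0.008, 0.946, 0.323, 0.028]
contact_force: [-1.3, -0.1, 0.0]
gripper_width: 0.016
```

Call:
servo_tool(
  rows=[
    [[0,0,0,0],[0,0,0,0],[0,0,-10,0],[0,0,-30,0],[0,0,-20,0]],
  ],
  grip=0.4,
)

```text
time: 11.92
position: [0.4785, 0.2122, 0.1312]
orientation: [0.008, 0.945, 0.325, 0.028]
contact_force: [0.1, 0.9, -0.3]
gripper_width: 0.0369
```

Call:
servo_tool(
  rows=[
    [[0,-20,-40,0],[0,-20,-40,0],[0,-10,-20,0],[0,0,0,0]],
  ],
)

```text
time: 12.42
position: [0.4414, 0.2535, 0.2367]
orientation: [0.008, 0.945, 0.325, 0.031]
contact_force: [0.6, -0.7, -0.7]
gripper_width: 0.0368
```

```bash
python3 st.py
python3 - <<'E'
from m2 import *
c=cam('wrist');save(c,'w3.png');np.save('w3.npy',c,allow_pickle=True)
P=cloud(c);K_=near(P,.482,.2125,.04,.0935,.1); print('knob',cv2.minAreaRect((K_[:,:2]*1e3).astype(np.float32)))
ctr=np.array([.482,.2125]);a0=np.radians(7.7)
for k in range(6):
    p=ctr+.072*np.array([np.cos(a0+k*np.pi/3),np.sin(a0+k*np.pi/3)])
    for z0,z1,r in((.0565,.0605,.022),(.0735,.08,.018)):
        Q=near(P,*p,r,z0,z1)
        if len(Q)>20: print(k,z0,p.round(4),top(P,*p,r,z0,z1))
Q=near(P,.4474,.3402,.02,.0855,.095); print('handle',len(Q),Q[:,:2].mean(0) if len(Q) else '')
E
```

```text
t 12.425 p [0.4414 0.2535 0.2367] q [ 0.02  0.32 -0.85  1.83  0.32  1.07 -1.85] w 0.0368 f [ 0.6 -0.7 -0.7] yawx 37.99 zax [ 0.063  0.005 -0.998]
knob ((481.4589538574219, 212.8936767578125), (43.8203125, 14.617895126342773), 37.07716751098633)
0 0.0565 [0.5534 0.2221] ('mid', array([0.5533, 0.2221]), 'med', array([0.5493, 0.2273]), 'circ', [array([0.5532, 0.2222]), np.float64(0.0192)], 438)
0 0.0735 [0.5534 0.2221] ('mid', array([0.5521, 0.2224]), 'med', array([0.5493, 0.2257]), 'circ', [array([0.5526, 0.2225]), np.float64(0.0096)], 191)
1 0.0565 [0.5093 0.2791] ('mid', array([0.5091, 0.2791]), 'med', array([0.5096, 0.2805]), 'circ', [array([0.5091, 0.2792]), np.float64(0.019)], 495)
1 0.0735 [0.5093 0.2791] ('mid', array([0.5085, 0.2796]), 'med', array([0.5084, 0.2796]), 'circ', [array([0.5082, 0.2793]), np.float64(0.0096)], 334)
2 0.0565 [0.438  0.2695] ('mid', array([0.4377, 0.2694]), 'med', array([0.439 , 0.2697]), 'circ', [array([0.4378, 0.2694]), np.float64(0.019)], 402)
3 0.0565 [0.4106 0.2029] ('mid', array([0.4102, 0.2029]), 'med', array([0.4114, 0.2033]), 'circ', [array([0.4105, 0.2028]), np.float64(0.0192)], 361)
4 0.0565 [0.4547 0.1459] ('mid', array([0.4541, 0.1459]), 'med', array([0.4552, 0.1451]), 'circ', [array([0.4543, 0.1458]), np.float64(0.0192)], 349)
5 0.0565 [0.526  0.1555] ('mid', array([0.5259, 0.1551]), 'med', array([0.5234, 0.1606]), 'circ', [array([0.5255, 0.1553]), np.float64(0.0196)], 402)
5 0.0735 [0.526  0.1555] ('mid', array([0.526 , 0.1553]), 'med', array([0.5259, 0.1557]), 'circ', [array([0.5259, 0.1551]), np.float64(0.0098)], 295)
handle 163 [0.44732514 0.34031941]
```

Call:
servo_tool(
  rows=[
    [[20,-15,20,5],[25,-15,20,4.5],[25,-15,20,0],[0,0,20,0],[0,0,0,0]],
  ],
  grip=0,
)

```text
time: 13.1
position: [0.4832, 0.3243, 0.1502]
orientation: [0.009, 0.97, 0.24, 0.028]
contact_force: [-0.1, -0.5, 0.3]
gripper_width: 0.0004
```

```bash
python3 st.py .4716,.3532,.055
```

```text
t 13.1 p [0.4832 0.3243 0.1502] q [-0.2   0.52 -0.72  1.77  0.47  0.98 -2.2 ] w 0.0004 f [-0.1 -0.5  0.3] yawx 27.85 zax [ 0.058 -0.004 -0.998]
tool delta mm [ -1.5 -33.8  94.3]
```

Call:
servo_tool(
  rows=[
    [[0,-17,15,0],[0,-17,20,0],[0,0,25,0],[0,0,20,0],[0,0,12,0]],
  ],
)

```text
time: 13.72
position: [0.4749, 0.3526, 0.0565]
orientation: [0.009, 0.971, 0.238, 0.029]
contact_force: [-0.0, -0.6, 0.2]
gripper_width: 0.0005
```

```bash
python3 st.py .4716,.3532,.055 .438,.335,.055
```

```text
t 13.725 p [0.4749 0.3526 0.0565] q [-0.31  0.64 -0.65  1.84  0.58  0.82 -2.35] w 0.0005 f [-0.  -0.6  0.2] yawx 27.64 zax [ 0.06  -0.004 -0.998]
tool delta mm [-2.7 -2.2  1.3]
tool delta mm [-40.9  -1.6  -0.6]
```

Call:
servo_tool(
  rows=[
    [[-10,0,0,0],[-8,0,0,0],[-8,0,0,0],[-8,0,0,0],[-3,0,0,0]],
  ],
)

```text
time: 14.35
position: [0.4413, 0.3352, 0.0564]
orientation: [0.008, 0.971, 0.238, 0.031]
contact_force: [0.8, 0.8, -0.9]
gripper_width: 0.0003
```

Call:
servo_tool(
  rows=[
    [[-4,0,0,0],[-3,0,0,0],[-3,0,0,0]],
  ],
)

```text
time: 14.72
position: [0.4398, 0.3345, 0.0579]
orientation: [0.004, 0.971, 0.237, 0.037]
contact_force: [11.3, 6.2, -6.7]
gripper_width: 0.0003
```

Call:
servo_tool(
  rows=[
    [[8,0,0,0],[6,0,-20,0],[0,0,-40,0],[0,0,-40,7],[0,0,-40,7]],
  ],
)

```text
time: 15.35
position: [0.4402, 0.3369, 0.1986]
orientation: [0.003, 0.993, 0.113, 0.032]
contact_force: [-0.6, 0.4, 0.7]
gripper_width: 0.0005
```

Call:
servo_tool(
  rows=[
    [[0,40,0,7],[0,45,0,7],[10,20,0,0],[0,0,0,0]],
  ],
  grip=0.4,
)

```text
time: 15.85
position: [0.4635, 0.2316, 0.2035]
orientation: [-0.002, 0.999, -0.013, 0.034]
contact_force: [0.3, -0.0, 0.3]
gripper_width: 0.0344
```

```bash
python3 st.py .5262,.1555,.062
python3 - <<'E'
from m2 import *
c=cam('wrist');save(c,'w4.png');P=cloud(c)
Q=near(P,.4237,.3273,.03,.0855,.095); print('handle',len(Q),Q[:,:2].mean(0) if len(Q) else '')
print(top(P,.526,.1555,.018,.0735,.08))
K_=near(P,.482,.2125,.04,.0935,.1); print('knob',cv2.minAreaRect((K_[:,:2]*1e3).astype(np.float32)))
E
```

```text
t 15.85 p [0.4635 0.2316 0.2035] q [-0.07  0.32 -0.65  1.87  0.29  0.97 -2.45] w 0.0344 f [ 0.3 -0.   0.3] yawx -1.47 zax [ 0.067  0.004 -0.998]
tool delta mm [ 55.   75.3 145.1]
handle 154 [0.42372748 0.3268812 ]
('mid', array([0.5256, 0.155 ]), 'med', array([0.5258, 0.1552]), 'circ', [array([0.5258, 0.155 ]), np.float64(0.0098)], 417)
knob ((481.9100646972656, 212.45639038085938), (43.57911682128906, 14.41758918762207), 38.67560958862305)
```

Call:
servo_tool(
  rows=[
    [[25,35,20,0],[25,35,20,0],[4,5,20,0],[0,0,20,0],[0,0,0,0]],
  ],
)

```text
time: 16.52
position: [0.5198, 0.164, 0.1249]
orientation: [-0.005, 0.999, -0.007, 0.033]
contact_force: [-0.4, 0.3, -1.1]
gripper_width: 0.0364
```

```bash
python3 st.py .5255,.1552,.062
```

```text
t 16.525 p [0.5198 0.164  0.1249] q [ 0.02  0.45 -0.58  1.91  0.37  0.82 -2.34] w 0.0364 f [-0.4  0.3 -1.1] yawx -0.77 zax [ 0.065  0.01  -0.998]
tool delta mm [ 1.7  9.4 63. ]
```

Call:
servo_tool(
  rows=[
    [[1,6,12,0],[1,4,12,0],[0,0,12,0],[0,0,10,0],[0,0,0,0]],
  ],
)

```text
time: 17.15
position: [0.525, 0.1562, 0.0773]
orientation: [-0.006, 0.999, -0.005, 0.033]
contact_force: [-0.2, -0.2, 0.8]
gripper_width: 0.0365
```

```bash
python3 st.py .5255,.1552,.062
```

```text
t 17.15 p [0.525  0.1562 0.0773] q [ 0.    0.52 -0.54  1.95  0.43  0.72 -2.38] w 0.0365 f [-0.2 -0.2  0.8] yawx -0.61 zax [ 0.066  0.011 -0.998]
tool delta mm [-0.5  1.2 15.2]
```

Descend the last 15 mm, then close gently.

Call:
servo_tool(
  rows=[
    [[0,1,8,0],[-1,0,6,0],[0,0,1,0],[0,0,0,0]],
  ],
)

```text
time: 17.65
position: [0.5253, 0.1558, 0.0617]
orientation: [-0.006, 0.999, -0.005, 0.034]
contact_force: [0.8, -0.2, 0.1]
gripper_width: 0.0368
```

Call:
servo_tool(
  rows=[
    [[0,0,0,0],[0,0,0,0],[0,0,0,0],[0,0,0,0]],
  ],
  grip=0,
  grip_force=15,
)

```text
time: 18.15
position: [0.5255, 0.1558, 0.0621]
orientation: [-0.006, 0.999, -0.005, 0.034]
contact_force: [-0.1, -0.3, -0.0]
gripper_width: 0.0215
```

```bash
python3 st.py .5255,.1552,.062
```

```text
t 18.15 p [0.5255 0.1558 0.0621] q [-0.01  0.54 -0.53  1.97  0.45  0.68 -2.39] w 0.0215 f [-0.1 -0.3 -0. ] yawx -0.6 zax [ 0.068  0.012 -0.998]
tool delta mm [0.  0.6 0.1]
```

Call:
servo_tool(
  rows=[
    [[0.4,0,-6,0],[0.7,0,-10,0],[1,0,-15,0],[1.5,0,-20,0],[2,0,-30,0]],
  ],
)

```text
time: 18.77
position: [0.5246, 0.1546, 0.1469]
orientation: [-0.006, 0.999, -0.005, 0.033]
contact_force: [0.7, 0.6, -0.6]
gripper_width: 0.0214
```

```bash
python3 st.py
python3 - <<'E'
from m2 import *
c=cam('side');save(c,'s1.png')
c=cam('wrist');save(c,'w5.png')
# tray from top view (arm not above it)
t=cam('top');P=cloud(t);hsv=cv2.cvtColor(t['img'],cv2.COLOR_RGB2HSV);m=cv2.inRange(hsv,(100,110,40),(120,255,255))>0
Q=P[m];Q=Q[(Q[:,0]>.34)&(Q[:,0]<.56)&(Q[:,1]<-.19)&(Q[:,1]>-.42)&(Q[:,2]>.012)&(Q[:,2]<.022)]
print('tray',cv2.minAreaRect((Q[:,:2]*1e3).astype(np.float32)),len(Q))
for x,y in((.483,-.262),(.461,-.331)):print(top(P,x,y,.02,.024,.04))
E
```

```text
t 18.775 p [0.5246 0.1546 0.1469] q [ 0.06  0.43 -0.6   1.88  0.34  0.86 -2.29] w 0.0214 f [ 0.7  0.6 -0.6] yawx -0.57 zax [ 0.065  0.011 -0.998]
tray ((438.04327392578125, -300.7646484375), (174.62489318847656, 119.19408416748047), 73.83629608154297) 255
('mid', array([ 0.4817, -0.2594]), 'med', array([ 0.4804, -0.2593]), 'circ', [array([ 0.4822, -0.2598]), np.float64(0.0093)], 33)
('mid', array([ 0.4594, -0.3288]), 'med', array([ 0.4579, -0.3284]), 'circ', [array([ 0.4594, -0.3289]), np.float64(0.0096)], 34)
```

Call:
servo_tool(
  rows=[
    [[0,0,-40,0],[-40,0,-40,0],[-45,0,-40,0],[-45,0,-40,0],[-40,0,-10,0]],
  ],
)

```text
time: 19.55
position: [0.3404, 0.154, 0.3082]
orientation: [-0.006, 0.999, -0.006, 0.032]
contact_force: [-0.2, -0.4, -0.1]
gripper_width: 0.0216
```

```bash
python3 st.py .342,.1,.325 .342,-.2,.325
```

```text
t 19.55 p [0.3404 0.154  0.3082] q [ 0.21 -0.06 -0.73  1.98 -0.02  1.15 -2.09] w 0.0216 f [-0.2 -0.4 -0.1] yawx -0.74 zax [ 0.064  0.012 -0.998]
tool delta mm [  3.4  53.8 -17.3]
tool delta mm [  7.2 353.8 -20.9]
```

Call:
servo_tool(
  rows=[
    [[0,45,-10,0],[0,50,-5,0],[0,50,0,0],[0,50,0,0],[0,50,0,0]],
  ],
)

```text
time: 20.18
position: [0.333, -0.0945, 0.3214]
orientation: [-0.005, 0.999, -0.001, 0.034]
contact_force: [1.4, 0.6, -0.4]
gripper_width: 0.0213
```

Call:
servo_tool(
  rows=[
    [[0,50,0,0],[0,50,0,0],[15,50,0,0],[10,40,0,0],[0,0,0,0]],
  ],
)

```text
time: 20.8
position: [0.3544, -0.2933, 0.3191]
orientation: [-0.005, 0.999, -0.004, 0.033]
contact_force: [-0.5, 1.4, -0.9]
gripper_width: 0.0212
```

```bash
python3 st.py
```

```text
t 20.8 p [ 0.3544 -0.2933  0.3191] q [ 0.61  0.07  0.    1.84 -0.05  1.19 -0.95] w 0.0212 f [-0.5  1.4 -0.9] yawx -0.46 zax [ 0.065  0.01  -0.998]
```

```bash
cat > m3.py <<'E'
from m2 import *
import sys
c=cam('wrist');save(c,sys.argv[1]);P=cloud(c);hsv=cv2.cvtColor(c['img'],cv2.COLOR_RGB2HSV);m=cv2.inRange(hsv,(100,110,40),(120,255,255))>0
Q=P[m];Q=Q[(Q[:,0]>.34)&(Q[:,0]<.56)&(Q[:,1]<-.19)&(Q[:,1]>-.42)&(Q[:,2]>.014)&(Q[:,2]<.022)]
print('tray',cv2.minAreaRect((Q[:,:2]*1e3).astype(np.float32)),len(Q),np.median(Q[:,2]))
for x,y in((.481,-.2595),(.459,-.329)):print(top(P,x,y,.02,.026,.04))
L=near(P,.415,-.31,.02,-.01,.03);print('liner z',np.median(L[:,2]),len(L))
E
python3 m3.py w6.png
```

```text
tray ((439.153076171875, -302.6700744628906), (175.48410034179688, 119.31946563720703), 73.79389953613281) 1320 0.017534056675060194
('mid', array([ 0.4837, -0.2637]), 'med', array([ 0.4831, -0.2637]), 'circ', [array([ 0.4837, -0.2633]), np.float64(0.0098)], 193)
('mid', array([ 0.4614, -0.3321]), 'med', array([ 0.4608, -0.332 ]), 'circ', [array([ 0.4611, -0.332 ]), np.float64(0.0096)], 185)
liner z 0.004660405429731895 678
```

View pics/w6.png

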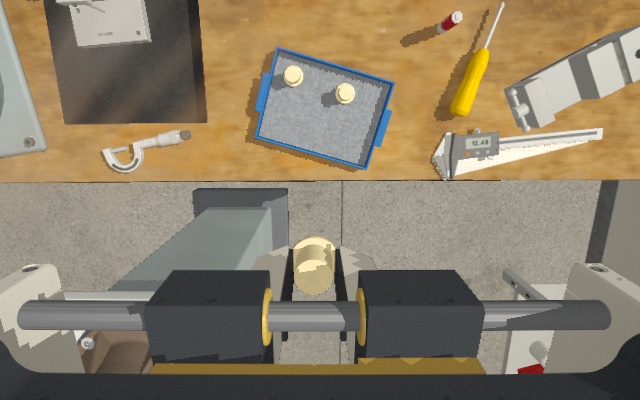

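w6 shows the bush upright in the jaws at (314,265). The tray is at (325,107), with its passed bushes at (293,75) and (345,93) and its near half empty.

Call:
servo_tool(
  rows=[
    [[15,0,45,0],[15,0,50,0],[10,0,50,0],[2,0,45,0],[0,0,25,0]],
  ],
)

```text
time: 21.48
position: [0.4134, -0.2836, 0.1045]
orientation: [-0.005, 0.999, -0.0, 0.035]
contact_force: [0.8, 0.6, 0.1]
gripper_width: 0.0216
```

```bash
python3 st.py .413,-.2945,.0155
```

```text
t 21.475 p [ 0.4134 -0.2836  0.1045] q [ 0.56  0.36 -0.04  2.06 -0.05  0.67 -1.01] w 0.0216 f [0.8 0.6 0.1] yawx -0.03 zax [ 0.071  0.01  -0.997]
tool delta mm [-6.7 11.8 88.6]
```

Call:
servo_tool(
  rows=[
    [[-2,5,20,0],[-2,5,20,0],[-2,2,15,0],[0,0,12,0],[0,0,5,0]],
  ],
)

```text
time: 22.1
position: [0.4115, -0.2867, 0.029]
orientation: [-0.008, 0.999, 0.004, 0.034]
contact_force: [-0.2, -0.3, -0.4]
gripper_width: 0.0211
```

```bash
python3 st.py .413,-.2945,.0155
```

```text
t 22.1 p [ 0.4115 -0.2867  0.029 ] q [ 0.58  0.49 -0.05  2.11 -0.05  0.5  -0.98] w 0.0211 f [-0.2 -0.3 -0.4] yawx 0.38 zax [ 0.068  0.017 -0.998]
tool delta mm [ 0.5  8.  13.4]
```

Call:
servo_tool(
  rows=[
    [[0,0,6,0],[0,0,4,0],[0,0,2,0],[0,0,1,0],[0,0,0,0]],
  ],
)

```text
time: 22.72
position: [0.4134, -0.2862, 0.0162]
orientation: [-0.008, 0.999, 0.004, 0.035]
contact_force: [0.5, -0.2, 0.1]
gripper_width: 0.0213
```

```bash
python3 st.py .413,-.2867,.0147
```

```text
t 22.725 p [ 0.4134 -0.2862  0.0162] q [ 0.58  0.51 -0.05  2.11 -0.05  0.46 -0.98] w 0.0213 f [ 0.5 -0.2  0.1] yawx 0.42 zax [ 0.07   0.016 -0.997]
tool delta mm [-0.5  0.5  1.5]
```

Call:
servo_tool(
  rows=[
    [[0,0,1,0],[0,0,0.5,0],[0,0,0,0]],
  ],
)

```text
time: 23.1
position: [0.4136, -0.2864, 0.0149]
orientation: [-0.008, 0.999, 0.004, 0.035]
contact_force: [0.5, 0.3, 0.2]
gripper_width: 0.0217
```

Call:
servo_tool(
  rows=[
    [[0,0,0.7,0],[0,0,0,0]],
  ],
)

```text
time: 23.35
position: [0.4138, -0.2864, 0.0149]
orientation: [-0.008, 0.999, 0.004, 0.035]
contact_force: [-1.5, -0.5, -0.1]
gripper_width: 0.0216
```

Call:
servo_tool(
  rows=[
    [[0,0,1,0],[0,0,0,0]],
  ],
)

```text
time: 23.6
position: [0.4138, -0.2864, 0.0149]
orientation: [-0.008, 0.999, 0.004, 0.036]
contact_force: [-2.1, 1.2, 1.1]
gripper_width: 0.0218
```

Call:
servo_tool(
  rows=[
    [[0,0,1,0],[0,0,0,0]],
  ],
)

```text
time: 23.85
position: [0.4138, -0.2864, 0.0148]
orientation: [-0.008, 0.999, 0.004, 0.036]
contact_force: [-1.6, 1.1, 1.3]
gripper_width: 0.022
```

Call:
servo_tool(
  rows=[
    [[0,0,0,0],[0,0,0,0],[0,0,0,0],[0,0,0,0]],
  ],
  grip=0.45,
)

```text
time: 24.35
position: [0.4141, -0.2866, 0.0145]
orientation: [-0.007, 0.999, 0.004, 0.036]
contact_force: [-0.6, -0.0, -0.3]
gripper_width: 0.0407
```

Call:
servo_tool(
  rows=[
    [[0.5,0,-8,0],[1,0,-15,0],[2,0,-30,0],[-10,0,-45,0],[-20,0,-45,0]],
  ],
)

```text
time: 24.98
position: [0.3768, -0.2879, 0.1602]
orientation: [-0.009, 0.999, 0.005, 0.035]
contact_force: [-0.5, -0.1, -0.0]
gripper_width: 0.0415
```

Call:
servo_tool(
  rows=[
    [[-20,0,-45,0],[-10,0,-40,0],[0,0,0,0]],
  ],
)

```text
time: 25.35
position: [0.3391, -0.2906, 0.2524]
orientation: [-0.005, 0.999, 0.004, 0.039]
contact_force: [0.8, 0.3, -0.5]
gripper_width: 0.0413
```

```bash
python3 st.py; python3 m3.py w7.png
python3 - <<'E'
from m2 import *
c=cam('wrist');P=cloud(c);print('new bush',top(P,.4135,-.2864,.02,.024,.04),np.nanmax(near(P,.4135,-.2864,.012,0,.1)[:,2]))
t=cam('top');s=cam('side')
for n,c in(('top',t),('side',s)):
    P=cloud(c)
    print(n,'unload nest',np.median(near(P,.526,.1555,.010,.03,.1)[:,2]))
    for q in((.5533,.2221),(.5093,.2791)): print(n,top(P,*q,.018,.0725,.08))
    Q=near(P,.4237,.3273,.03,.082,.095);print(n,'handle',len(Q),Q.mean(0).round(4) if len(Q) else '')
    K_=near(P,.482,.2125,.04,.092,.1);print('knob',cv2.minAreaRect((K_[:,:2]*1e3).astype(np.float32)))
a=t['img'][150:260,190:300];b=s['img'][220:330,220:350]
cv2.imwrite('pics/f.png',np.hstack([cv2.resize(a,(396,396)),cv2.resize(b,(396,396))])[:,:,::-1])
E
```

```text
t 25.35 p [ 0.3391 -0.2906  0.2524] q [ 0.66  0.09 -0.03  1.98 -0.06  1.01 -0.9 ] w 0.0413 f [ 0.8  0.3 -0.5] yawx 0.43 zax [ 0.077  0.011 -0.997]
tray ((438.982666015625, -302.8925476074219), (174.64085388183594, 119.2947998046875), 73.71246337890625) 1906 0.017547985354536416
('mid', array([ 0.4826, -0.2631]), 'med', array([ 0.4831, -0.2637]), 'circ', [array([ 0.4823, -0.2632]), np.float64(0.0094)], 254)
('mid', array([ 0.4608, -0.3321]), 'med', array([ 0.4607, -0.3318]), 'circ', [array([ 0.4611, -0.3321]), np.float64(0.0097)], 263)
liner z 0.0048233975011576224 928
new bush ('mid', array([ 0.4139, -0.2858]), 'med', array([ 0.414 , -0.2858]), 'circ', [array([ 0.4139, -0.2858]), np.float64(0.0095)], 236) 0.03145086006486253
top unload nest 0.052633820317799174
top ('mid', array([0.5518, 0.2211]), 'med', array([0.5488, 0.2186]), 'circ', [array([0.5512, 0.2217]), np.float64(0.0096)], 18)
top ('mid', array([0.5062, 0.2792]), 'med', array([0.5074, 0.2789]), 'circ', [array([0.5073, 0.2794]), np.float64(0.0097)], 34)
top handle 22 [0.4215 0.327  0.0879]
knob ((479.8359375, 212.5793914794922), (43.5538444519043, 15.667360305786133), 39.208072662353516)
side unload nest 0.052555633304835925
side ('mid', array([0.5554, 0.2253]), 'med', array([0.5526, 0.2265]), 'circ', [array([0.5554, 0.2251]), np.float64(0.0108)], 39)
side ('mid', array([0.5113, 0.2827]), 'med', array([0.5103, 0.2828]), 'circ', [array([0.5121, 0.2827]), np.float64(0.0109)], 56)
side handle 41 [0.4243 0.332  0.0874]
knob ((484.9645080566406, 215.0203094482422), (43.11397933959961, 17.173948287963867), 34.28343200683594)
```

View pics/w7.png

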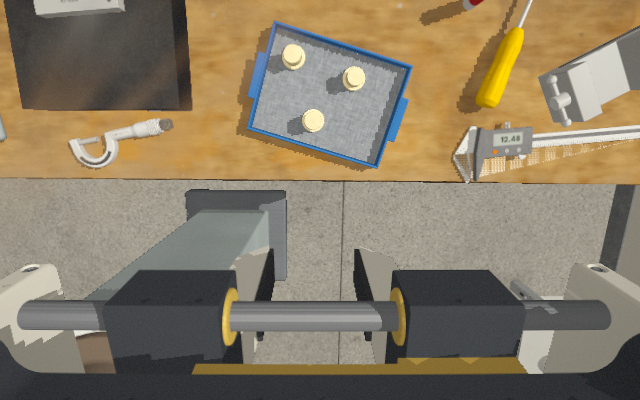

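View pics/f.png

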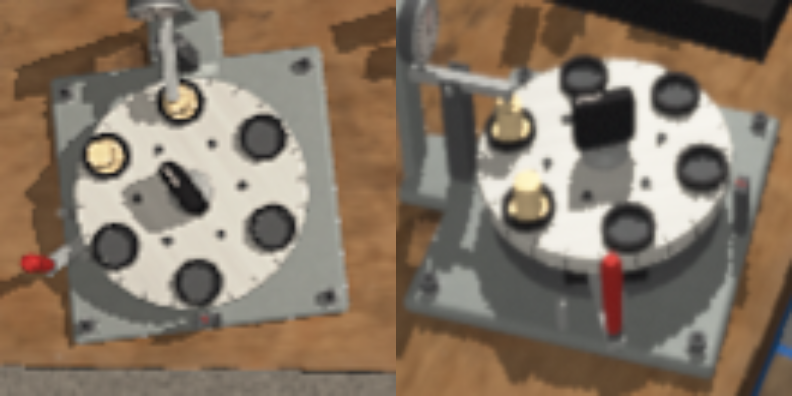

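In w7 the bush stands upright at (313,120) in the empty half, and the other two are where they were. The fixture crops show the lever home, the unload nest empty and the two remaining bushes seated.

```bash
python3 -c "
from rig import ctrl
print(ctrl.hand_in())"
```

```text
the job is handed in; nothing more can be done
None
```

I did the whole job in the order asked and handed it in at about 25 s of robot time, with the robot touching nothing.

**Lever out:** I pushed it to its stop, which I felt at about 17 N horizontally. The handle measured within 0.2 mm of its calculated fully-out position.

**Dial:** I turned it 60° clockwise by the bar knob. All six nest collars measured back on the 60° positions to within about 1 mm. The checked bush stood at the unload station and the next bush under the gauge arm.

**Lever home:** I pushed it back to its stop at about 13 N. The handle measured within 0.4 mm of where it started.

**Bush:** I lifted it straight out and lowered it until it touched the liner. It now stands upright in the near half of the tray at world (0.414, -0.286), with its top about 31 mm above the bench (29 mm expected).

**Other bushes:** The two passed bushes moved less than about 1.5 mm, which is within measuring noise. The unload nest is empty, and the next and third bushes are in their nests.

**Disagreements:**
- **Tool tilt:** The tool drifted to about 4° from vertical during the job. I turned the jaws across the lean so that the bush stayed upright.
- **Camera readings:** In the last check the coarser top and side cameras disagreed by up to 5 mm on fixture positions and 5° on the knob angle. I relied on the close wrist-camera readings instead. I took those before lifting the bush and did not repeat them on the fixture afterwards.

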